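# Show the amber reference cell to the viewing lamp

### The job

Check the pool tester's viewing lamp against the amber reference cell: pull the lamp's drop-front (the one with the orange tab) down until it is fully open, then pick up the amber cell with the fingers on its two frosted faces only, never pressing on its clear glass. Hold it upright in the light about 6 cm in front of the lit window, with the middle of its glass centred on the window and a clear face square to it, and finish still holding it there, clear of everything else. Leave the other cells and everything else on the table where they are.

Things in the scene. Friction and masses are not known exactly. Their poses are not given: they have to be found in the camera images.
- lamp: the viewing lamp, a fixed grey housing 110 mm deep (x) x 240 mm wide (y) x 185 mm high; origin at the centre of its underside; its front faces its own -x. Its orange-tabbed drop-front covers the front while shut
- hinge (a point): the middle of the drop-front's hinge axis, 22 mm above the table and 6 mm in front of the housing; axes as the lamp's, so the hinge runs along y and the front falls towards -x
- door (a joint): angle of the drop-front, hinged along its lower edge: 0 shut (upright), 1.571 fully open (level, against its stop); may start slightly ajar. The panel is 236 mm wide, 8 mm thick, centred on the hinge axis in its thickness, and reaches 163 mm from the hinge. Its stiff hinge (0.4 N m) stays wherever it is left, so it has to be taken all the way down
- tab (a point): middle of the orange pull tab, 176 mm from the hinge; turns with the drop-front (z away from the hinge, x to its inner side). The tab is 80 mm wide (y), 6 mm thick (x), and runs on from the panel's top edge to 190 mm from the hinge: shut, it stands 27 mm above the housing's roof, free on both sides, and can be pushed from the roof side, then down on its inner face
- window (a point): centre of the lit window's face, 110 mm above the table, 12 mm behind the housing's front edge; axes as the lamp's, light leaves along -x. The window is 44 mm wide (y) and 90 mm high, bright white, with a column of amber shade chips on either side; hidden while the drop-front is shut
- amber: the amber reference cell, a loose upright block of solid glass, 24 x 24 mm, 76 mm high, about 0.1 kg; origin at the centre of its underside, z up. Its two frosted faces (white, 24 mm wide, 72 mm high) look to its own +y and -y, 24 mm apart; its clear amber faces to +x and -x. An orange-brown cap fills the top 10 mm between the frosted plates, whose white edges show from above
- amber_mid (a point): the middle of the amber cell's glass, on its centre line, 30 mm above its underside; axes as the cell's
- amber_glass: the clear amber glass itself (part of the amber cell, same origin and axes): not to be pressed by the fingers
- tray: fixed grey drip tray, 115 (x) x 275 (y) mm, rim 12 mm high, inner floor 4 mm above the table; origin at the centre of its underside. Three cells stand along its y about 90 mm apart, in any order and turned any way
- green: a twin of the amber cell in green glass with a green cap (same sizes and axes), standing on the tray: to be left alone
- blue: a twin of the amber cell in blue glass with a blue cap (same sizes and axes), standing on the tray: to be left alone
- jar: glass jar, 80 mm wide, with a steel lid and black turning knob, 138 mm high overall, origin at the centre of its underside: to be left alone
- ashtray: round orange ceramic ashtray, 104 mm wide, 33 mm high, origin at the centre of its underside: to be left alone
- teaspoon: steel teaspoon, 140 mm long, lying along its own x: to be left alone
- pegboard: wooden scoring peg board, 80 (x) x 260 (y) x 20 mm, with four pegs standing 24 mm above it; origin at the centre of its underside: to be left alone
- domino0: a cream domino, 48 x 24 x 9 mm, lying flat; origin at the centre of its underside, x along its length: to be left alone
- domino1: a cream domino, 48 x 24 x 9 mm, lying flat; origin at the centre of its underside, x along its length: to be left alone
- domino2: a cream domino, 48 x 24 x 9 mm, lying flat; origin at the centre of its underside, x along its length: to be left alone
- domino3: a cream domino, 48 x 24 x 9 mm, lying flat on top of another (domino1); origin at the centre of its underside, x along its length: to be left alone

How it is judged:
On the way, in this order (a step that is already met when the one before it is completed fails the run):
1. the drop-front is fully open (over 1.45 rad) and the amber cell still stands on the tray (value of joint door above 1.45 rad and z of amber in the frame of tray below 0.01 m), for 0.2 s.
2. the amber cell is held in the fingers, lifted at least 2 cm off the tray (z of amber in the frame of tray above 0.024 m and contact force between the fingers and amber above 1 N and contact force between amber and tray below 0.1 N), for 0.2 s.
At the end, for the whole second after the job is handed in: drop-front over 1.4 rad; amber cell held still, upright to 0.15 rad, glass middle 30-90 mm out from the window, within 12 mm sideways and 15 mm in height, clear face square to 0.17 rad, no finger on clear glass, not touching the lamp; all else within 25 mm of its start, cells and jar upright (value of joint door above 1.4 rad and x of amber_mid in the frame of window between -0.09 and -0.03 m and y of amber_mid in the frame of window between -0.012 and 0.012 m and z of amber_mid in the frame of window between -0.015 and 0.015 m and angle between amber's own z axis and vertical below 0.15 rad and angle between the x axis of amber and the x axis of window, either way round below 0.17 rad and linear speed of amber below 0.02 m/s and contact force between the fingers and amber above 1 N and contact force between the fingers and amber_glass below 0.5 N and contact force between amber and lamp below 0.1 N and distance of each of green, blue, jar, ashtray, teaspoon, pegboard, domino0, domino1, domino2, domino3 from where it was at the start of the episode below 0.025 m and angle between each of green, blue, jar's own z axis and vertical below 0.3 rad); the arm keeps its last pose, push and grip.
It fails at once if the fingers press on the amber cell's clear glass (over 1 N) (contact force between the fingers and amber_glass above 1 N).
It fails at once if another cell or the jar is knocked over (angle between any of green, blue, jar's own z axis and vertical above 0.5 rad).
It fails at once if another thing on the table is shoved by more than 25 mm (distance of any of green, blue, jar, ashtray, teaspoon, pegboard, domino0, domino1, domino2, domino3 from where it was at the start of the episode above 0.025 m).
It also fails if it takes over 58 s, if anything falls off the work surface, if the arm or the gripper's body presses on something with over 40 N, if the wrist force passes 120 N, or if a joint passes its speed limit or range.

### The arm

A 7-joint arm with a two-finger parallel gripper is mounted at the origin on the work surface. World frame = base frame: x ahead of the robot, y to its left, z up, the work surface at z = 0. Lengths are in m, angles in rad, forces in N, time in s.
With the tool pointing down it reaches from about 0.35 to 0.9 m from the base axis. Payload 19.9 kg.
Tool frame: the origin (TCP) lies at the very end of the fingers, on their centre line; the grasp point (between the pads) lies 19 mm behind it; z points along the fingers, y is the line along which they close (so a half turn about z gives the same grasp; the last joint's range is limited). The gripper opens to 94 mm and grips with 3 to 60 N. Pads are 16 mm wide; open, the fingers measure 119 mm over their backs; the gripper's body (75 mm by 177 mm) begins 78 mm behind the grasp point.
Start: joints at [-1.391, 0.417, -0.01, 1.614, 0.005, 1.111, -0.053], TCP at [0.137, 0.61, 0.205] pointing down, gripper open.
Joint ranges: [-2.81, 2.81], [-0.39, 2.02], [-1.27, 1.25], [0.06, 2.57], [-1.19, 4.33], [0.19, 2], [-2.82, 2.82]. Speed limits (rad/s): [1.89, 1.89, 2.39, 2.39, 3.01, 3.01, 3.01].

### API

Orientations are given as a unit quaternion [x, y, z, w].
In Python, from plant import observe, imaging, ticket gives the robot as it stands.
- The arm moves only by the tool carry_out, never from a script. Its arguments are lists of equal length, an entry for each row: "slide": the shift along the tool's x, y, z in cm, a list of three; "yaw": the turn about the tool's z in rad. A call has 1 to 20 rows; each row is the pose to reach, as a shift and turn from the pose commanded when the call began, along the tool's axes at that moment; what a row does not reach only later rows make up. A row lasts 1/10 s, in which the tool goes at most 50 mm and 8.59 degrees, less where a joint would pass 70% of its speed; a pose out of reach is approached as far as the arm can. A call with a gripper value outside its range is refused whole. "hand" is the closure, from -1 (fully open) to 1 (shut), set as the call begins (left out, the last holds). The fingers move at their own pace and stop on an object; "grip_force" is the grip in N (left out, the last holds). Time passes only in rows, so rows that repeat a pose let the fingers close. It gives the time, the measured TCP pose, the force, the opening and the grip force at its end, in the units of the state.
- observe(): the state, without advancing time (a new reading comes with each control period).
- imaging.snapshot(name): name is "scene" or "top" or "wrist"; returns (picture, depth): 480x640x3 uint8, red, green, blue; 480x640 float32, m along the optical axis (not along the pixel's ray), 0 where there is no reading.
- imaging.camera_model(name): a dict with "fx", "fy", "cx", "cy" (pixels), "R" (3x3) and "t" (3): a world point X has camera coordinates R X + t. Camera axes: x right, y down, z forward; pixel columns grow to the right and rows downward; lengths in m; the calibration is good to about 2 mm. A picture is of the moment at which its call begins: read the wrist's pose just before it. camera_model takes no time and is no camera call; for the wrist camera it gives the pose at the moment of the call.
- ticket.hand_in(): hands the job in; it is judged then, once.
The state is a dict: "time": time; "joints": joint angles; "joint_vel": joint speeds; "joint_torque": joint torques, N m; "ee_pos": TCP position; "ee_rot": TCP orientation; "ft_force": force on the tool from outside, world axes, zero at the start; "ft_torque": the same for the moment, N m; "grip_width": opening from 0.0 (shut) to 1.0 (fully open); "gripper_force": force on a finger pad.
Only numpy, scipy, OpenCV 4.12 (cv2) and the standard library are available. Lean on these libraries where they do the work, as an engineer would, in place of code of your own. Each camera call takes 0.05 s, during which the arm holds its last target. There are 200 camera calls.

## Working session

There is one attempt and no reset: what is moved stays moved. The work goes in short steps, Python scripts to look and compute and a tool call to move; the robot and the scene stay as the last step left them, time stands still between calls to the robot, and variables do not carry over. Pictures are saved under pics/ and viewed, at most 10 in all, crops included, and the job is handed in when it is done.

Besides the shell and the picture viewer there is one more tool, called after "Emit:" as a command line: name --pt "numbers of a row" for each row, then --argument value for the rest. carry_out: Moves the arm, as the interface text tells. Its arguments: {"type":"object","properties":{"slide":{"type":"array","items":{"type":"array","items":{"type":"number"}}},"yaw":{"type":"array","items":{"type":"number"}},"hand":{"type":"number"},"grip_force":{"type":"number"}},"required":["slide","yaw"]}

```bash
mkdir -p pics; cat > h.py <<'E'
import numpy as np, cv2
from plant import observe, imaging, ticket
def snap(n,save=None):
    m=imaging.camera_model(n); p,d=imaging.snapshot(n)
    if save: cv2.imwrite('pics/'+save+'.png',p[:,:,::-1])
    np.savez('/tmp/'+n+'.npz',p=p,d=d,**m)
    return p,d,m
def w(d,m,u,v,z=None):
    r=np.array([(u-m['cx'])/m['fx'],(v-m['cy'])/m['fy'],1.]); R=np.array(m['R']);t=np.array(m['t'])
    o=-R.T@t; k=R.T@r
    if z is not None: return o+k*(z-o[2])/k[2]
    return o+k*d[int(v),int(u)]
E
python3 - <<'E'
from h import *
for n in('scene','top'):
    p,d,m=snap(n,n+'0'); print(n,m)
s=observe(); print(s['ee_pos'],s['ee_rot'],s['time'],s['grip_width'])
E
```

```text
scene {'fx': 541.0939631293278, 'fy': 541.0939631293278, 'cx': 326.6483084208059, 'cy': 241.83987014675654, 'R': array([[ 0.70468058,  0.70939279, -0.01368013],
       [ 0.54985527, -0.55818529, -0.6213601 ],
       [-0.44842442,  0.43033831, -0.7834057 ]]), 't': array([-0.42641423, -0.23886934,  1.40937359])}
top {'fx': 484.6462858173841, 'fy': 484.6462858173841, 'cx': 313.63204594412605, 'cy': 237.7470698235678, 'R': array([[-0.01743292, -0.99983803, -0.00447378],
       [-0.99623059,  0.01774994, -0.08490909],
       [ 0.08497475,  0.0029767 , -0.99637866]]), 't': array([0.04803235, 0.59745324, 1.0985271 ])}
[0.1367934  0.6095052  0.20491462] [ 1.10152779e-01  9.93914523e-01 -5.35474663e-04 -2.35726925e-05] 0.1 1.0002210977547832
```

View pics/scene0.png

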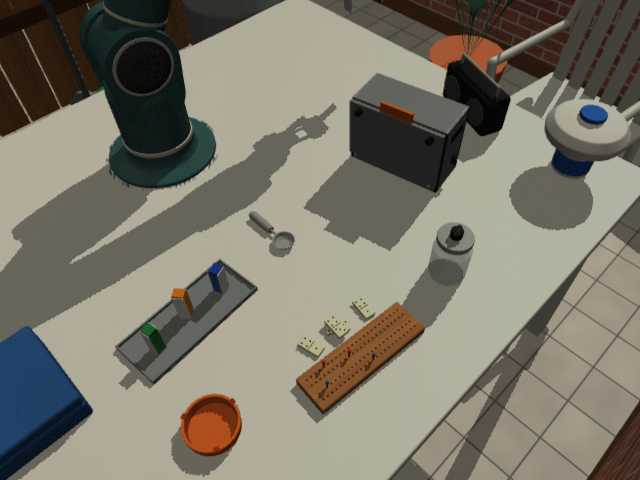

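View pics/top0.png

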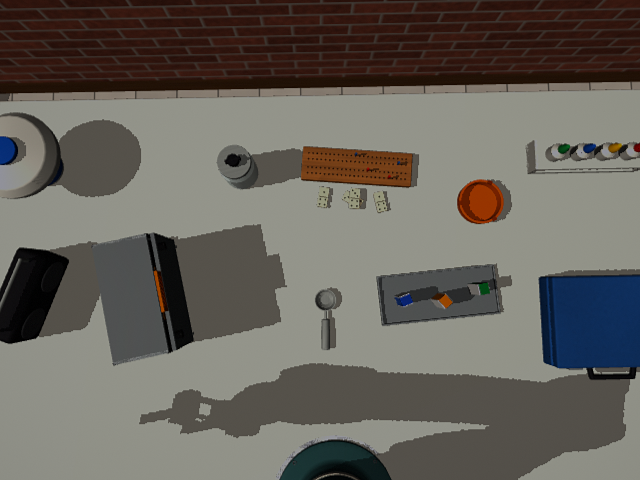

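Scene view: lamp at (405,130) shut with tab at (397,112), amber as the middle cell at (181,303). Top view: tab at (160,290), lamp front facing right, amber cap at (443,300), blue (404,299), green (481,288). I'll enlarge the top view next.

```bash
python3 - <<'E'
from h import *
p=np.load('/tmp/top.npz'); d=p['d']; m=p; im=p['p'][:,:,::-1]
a=cv2.resize(im[260:330,370:510],None,fx=5,fy=5,interpolation=cv2.INTER_CUBIC)[:300,:700]
a=cv2.resize(im[262:326,375:505],(780,384),interpolation=cv2.INTER_CUBIC)
b=cv2.resize(im[225:370,90:290],(300,215),interpolation=cv2.INTER_CUBIC)
c=np.zeros((600,780,3),np.uint8); c[:384]=a; c[385:600,:300]=b
cv2.imwrite('pics/crop1.png',c)
hsv=cv2.cvtColor(p['p'],cv2.COLOR_RGB2HSV)
def fit(mask,nm,z=None):
    v,u=np.nonzero(mask); P=np.array([w(d,m,x,y,z) for x,y in zip(u,v)])
    c,s,ang=cv2.minAreaRect(P[:,:2].astype(np.float32)); print(nm,len(u),P.mean(0).round(4),'rect',np.round(c,4),np.round(s,4),round(ang,1), np.ptp(P[:,2]))
    return P
box=np.zeros(d.shape,bool); box[225:370,90:200]=1
org=(hsv[...,0]<15)&(hsv[...,1]>180)&(hsv[...,2]>90)
fit(org&box,'tab')
v,u=np.nonzero(box); P=np.array([w(d,m,x,y) for x,y in zip(u,v)])
k=(P[:,2]>.175)&(P[:,2]<.195); print('roof',k.sum(),np.median(P[k],0),cv2.minAreaRect(P[k][:,:2].astype(np.float32)))
box[:]=0; box[262:328,372:506]=1
v,u=np.nonzero(box); P=np.array([w(d,m,x,y) for x,y in zip(u,v)])
k=(P[:,2]>.06)
from scipy.cluster.vq import kmeans2
c,l=kmeans2(P[k][:,:2],np.array([[.4,-.13],[.4,-.22],[.4,-.31]]),minit='matrix'); 
for i in range(3):
    q=P[k][l==i]; print(i,len(q),q.mean(0),cv2.minAreaRect(q[:,:2].astype(np.float32)))
k=(P[:,2]>.002)&(P[:,2]<.02); print('tray',cv2.minAreaRect(P[k][:,:2].astype(np.float32)))
for n,uv in dict(spoon=(325,300),jar=(236,160),ash=(481,202),dom=(354,198)).items(): print(n,w(d,m,*uv))
E
```

```text
tab 125 [0.485  0.3331 0.2207] rect [0.4755 0.1922] [0.3117 0.0755] 86.1 0.9350143429838906
roof 7561 [0.4708407  0.39622694 0.18648151] ((0.47525715827941895, 0.3888161778450012), (0.24116559326648712, 0.1406557410955429), 11.782681465148926)
0 171 [ 0.46335105 -0.12580644  0.26606339] ((0.4699845314025879, -0.0691395252943039), (0.21458151936531067, 0.030141327530145645), 80.42521667480469)
1 157 [ 0.45136942 -0.24495573  0.07786307] ((0.45111513137817383, -0.2467266470193863), (0.024319153279066086, 0.02468281239271164), 39.730445861816406)
2 157 [ 0.47678754 -0.32924554  0.07802909] ((0.47686973214149475, -0.33195143938064575), (0.023950977250933647, 0.02560029923915863), 12.261240005493164)
tray ((0.4620564877986908, -0.2528904378414154), (0.31424468755722046, 0.1512925624847412), 89.01627349853516)
spoon [0.45351593 0.01353279 0.00404814]
jar [0.75604731 0.19817355 0.14055311]
ash [ 0.67731847 -0.35949076  0.0094668 ]
dom [ 0.69054323 -0.05880525  0.0201662 ]
```

View pics/crop1.png

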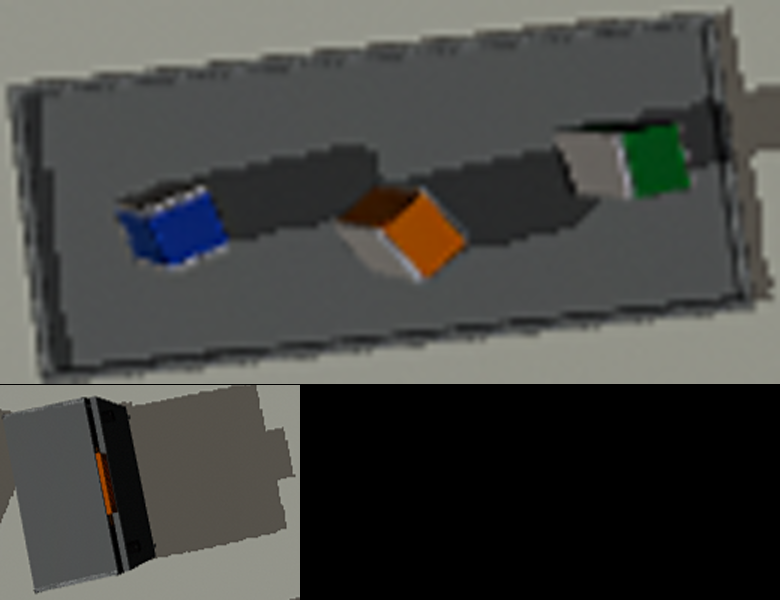

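Crop: amber cap centre (425,235), white frosted edges on its lower-left (382,222)-(418,280) and upper-right sides. So the frosted normal lies near -52° in world. Next I'll fit the lamp more tightly.

```bash
python3 - <<'E'
from h import *
p=np.load('/tmp/top.npz'); d=p['d']; m=p
v,u=np.mgrid[220:375,80:215]; v=v.ravel();u=u.ravel()
P=np.array([w(d,m,x,y) for x,y in zip(u,v)])
k=(P[:,2]>.178)&(P[:,2]<.193)&(P[:,1]>.28)
mask=np.zeros(d.shape,np.uint8); mask[v[k],u[k]]=255; mask=cv2.morphologyEx(mask,cv2.MORPH_OPEN,np.ones((3,3)))
vv,uu=np.nonzero(mask); Q=np.array([w(d,m,x,y,.185) for x,y in zip(uu,vv)])
print('roof',cv2.minAreaRect(Q[:,:2].astype(np.float32)),len(Q))
# per-row front/rear edges
f=[];b=[]
for r in np.unique(vv):
    us=uu[vv==r]
    f.append(w(d,m,us.max()+.5,r,.185)); b.append(w(d,m,us.min()-.5,r,.185))
for n,e in(('front',f),('rear',b)):
    e=np.array(e)[25:-25].astype(np.float32); print(n,cv2.fitLine(e[:,:2],cv2.DIST_HUBER,0,.01,.01).ravel())
hsv=cv2.cvtColor(p['p'],cv2.COLOR_RGB2HSV)
org=(hsv[...,0]<15)&(hsv[...,1]>180)&(hsv[...,2]>150); org[:225]=0;org[370:]=0;org[:,200:]=0;org[:,:90]=0
vv,uu=np.nonzero(org); T=np.array([w(d,m,x,y,.212) for x,y in zip(uu,vv)]); print('tab bright',len(T),T.mean(0),cv2.minAreaRect(T[:,:2].astype(np.float32)))
q=np.load('/tmp/scene.npz'); m2=q;d2=q['d']
hsv=cv2.cvtColor(q['p'],cv2.COLOR_RGB2HSV); o=(hsv[...,0]<15)&(hsv[...,1]>180); o[:95]=0;o[130:]=0;o[:,:370]=0;o[:,420:]=0
vv,uu=np.nonzero(o); T=np.array([w(d2,m2,x,y) for x,y in zip(uu,vv)]); T=T[(T[:,2]>.18)&(T[:,2]<.23)]; print('tab scene',len(T),T.mean(0),cv2.fitLine(T[:,:2].astype(np.float32),cv2.DIST_HUBER,0,.01,.01).ravel(),T[:,2].max())
# front panel from scene: fit plane
v,u=np.mgrid[115:185:2,355:432:2]; T=np.array([w(d2,m2,x,y) for x,y in zip(u.ravel(),v.ravel())])
T=T[(T[:,2]>.04)&(T[:,2]<.17)&(T[:,1]>.24)&(T[:,1]<.36)]; A=np.c_[T[:,0],T[:,2],np.ones(len(T))]; s=np.linalg.lstsq(A,T[:,1],rcond=None)[0]; print('panel y=ax+bz+c',s,len(T),T.min(0),T.max(0))
E
```

```text
roof ((0.4739735722541809, 0.3940797448158264), (0.2406613975763321, 0.12878753244876862), 11.571303367614746) 7329
front [0.94290024 0.33307528 0.46045762 0.3346998 ]
rear [0.97958684 0.20102137 0.462562   0.45698768]
tab bright 67 [0.48551752 0.33549619 0.212     ] ((0.48470014333724976, 0.33535802364349365), (0.07636775076389313, 0.0037530167028307915), 12.16747760772705)
tab scene 361 [0.48726867 0.33414801 0.20041942] [0.97960854 0.20091556 0.48200524 0.3330441 ] 0.21554852693152293
panel y=ax+bz+c [ 0.20010548 -0.04468056  0.24358013] 818 [0.38257319 0.30204219 0.04008456] [0.5918514  0.35987452 0.1695982 ]
```

Emit:
carry_out --pt "0 0 -5" --pt "-4 -2 -7.5" --pt "-8 -3.5 -7.5" --pt "-13 -5.5 -7.5" --pt "-17 -7.5 -7.5" --pt "-21.5 -9 -7.5" --pt "-26 -11 -7.5" --pt "-30 -13 -7.5" --pt "-34.5 -14.5 -7.5" --pt "-38.8 -16.4 -7.5" --pt "-38.8 -16.4 -7.5" --pt "-38.8 -16.4 -7.5" --pt "-38.8 -16.4 -7.5" --pt "-38.8 -16.4 -7.5" --yaw '[0,0.14,0.28,0.42,0.56,0.7,0.84,0.98,1.1,1.15,1.15,1.15,1.15,1.15]' --hand 1 --grip_force 20

```text
time: 1.5
ee_pos: [0.4785, 0.3658, 0.2804]
ee_rot: [0.632, 0.775, -0.0, -0.0]
ft_force: [0.6, -0.2, -0.7]
grip_width: 0.007
gripper_force: 0.0
```

Emit:
carry_out --pt "0 0 4.5" --pt "0 0 7.5" --pt "0 0 8.6" --pt "0 0 8.6" --yaw '[0,0,0,0]'

```text
time: 1.9
ee_pos: [0.4787, 0.365, 0.1937]
ee_rot: [0.633, 0.774, -0.001, -0.0]
ft_force: [0.7, -0.4, 0.5]
grip_width: 0.003
gripper_force: 0.0
```

```bash
python3 - <<'E'
from h import *
p,d,m=snap('scene')
cv2.imwrite('pics/s1.png',cv2.resize(p[50:200,320:500,::-1],None,fx=4,fy=4,interpolation=cv2.INTER_CUBIC))
print(observe()['ft_force'])
E
```

```text
[-0.2262816   0.21860249  0.54654769]
```

View pics/s1.png

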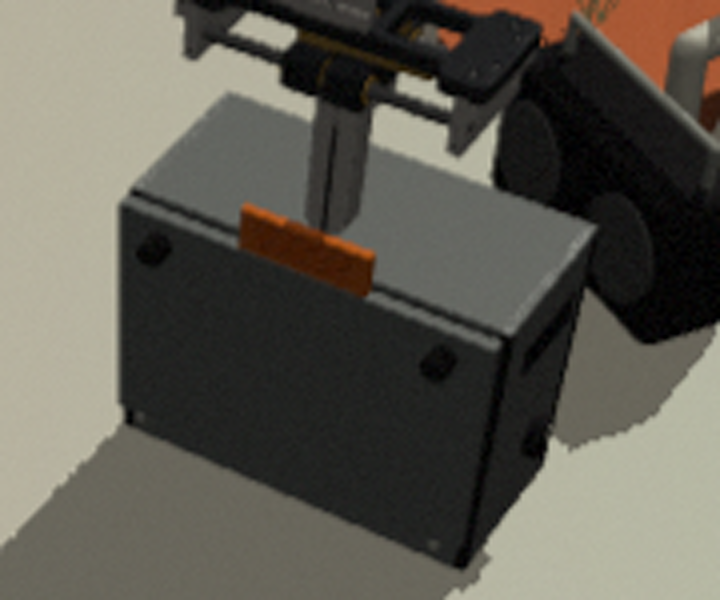

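Emit:
carry_out --pt "-2 0 0.1" --pt "-4 0 0.4" --pt "-5.4 0 0.8" --pt "-6.8 0 1.3" --pt "-8.1 0 2.0" --pt "-9.3 0 2.7" --pt "-10.5 0 3.5" --pt "-11.5 0 4.5" --pt "-12.6 0 5.5" --pt "-13.5 0 6.6" --pt "-14.2 0 7.8" --pt "-14.9 0 8.9" --pt "-15.5 0 10.2" --pt "-15.9 0 11.5" --pt "-16.2 0 12.8" --pt "-16.4 0 14.1" --pt "-16.5 0 15.5" --pt "-16.5 0 16.5" --pt "-16.5 0 17.0" --pt "-16.5 0 17.0" --yaw '[0,0,0,0,0,0,0,0,0,0,0,0,0,0,0,0,0,0,0,0]'

```text
time: 3.95
ee_pos: [0.5121, 0.203, 0.0257]
ee_rot: [0.633, 0.774, -0.0, -0.001]
ft_force: [-15.0, -6.5, 42.0]
grip_width: 0.002
gripper_force: 21.0
```

```bash
python3 - <<'E'
from h import *
p,d,m=snap('scene')
cv2.imwrite('pics/s2.png',cv2.resize(p[60:260,240:500,::-1],None,fx=3,fy=3,interpolation=cv2.INTER_CUBIC))
print(observe()['ft_force'])
E
```

```text
[-15.3476677   -7.00359642  41.54511629]
```

View pics/s2.png

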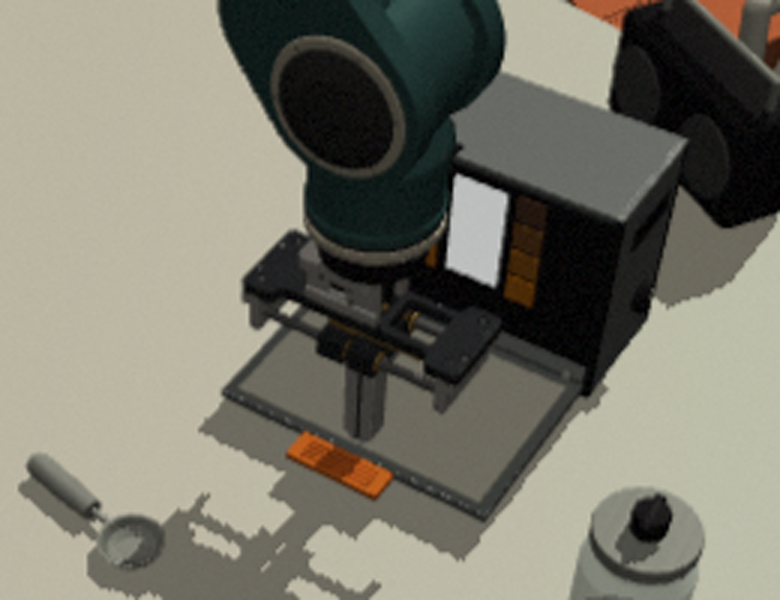

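The drop-front lies level on its stop, with the lit window now showing around (475,230) in the crop. I'll lift clear and go above the amber cell.

Emit:
carry_out --pt "0 0 -4" --pt "0 0 -9" --pt "0 0 -14" --pt "-2 -1 -18" --pt "-6 -2 -19.6" --pt "-10 -3.5 -19.6" --pt "-14.5 -5 -19.6" --pt "-19 -6.5 -19.6" --pt "-23.5 -8.2 -19.6" --pt "-28 -9.8 -19.6" --pt "-32.5 -11.4 -19.6" --pt "-37 -13 -19.6" --pt "-41 -14.4 -19.6" --pt "-42.9 -15 -19.6" --pt "-42.9 -15 -19.6" --pt "-42.9 -15 -19.6" --pt "-42.9 -15 -19.6" --yaw '[0,0,0,0.05,0.15,0.27,0.4,0.53,0.66,0.8,0.93,1.05,1.09,1.09,1.09,1.09,1.09]' --hand -0.15

```text
time: 5.7
ee_pos: [0.451, -0.2459, 0.2203]
ee_rot: [0.942, 0.335, 0.0, -0.0]
ft_force: [-0.5, -0.2, 0.7]
grip_width: 0.576
gripper_force: 0.0
```

```bash
python3 - <<'E'
from h import *
p,d,m=snap('wrist','w1'); s=observe(); print(s['ee_pos'],s['ee_rot'],s['grip_width'],s['time'],s['joints'])
a=cv2.projectPoints(np.array([[.4511,-.2467,.08]]),cv2.Rodrigues(np.array(m['R']))[0],np.array(m['t']),np.array([[m['fx'],0,m['cx']],[0,m['fy'],m['cy']],[0,0,1]]),None)[0]; print(a)
p,d,m=snap('top')
print(w(d,m,443,300))
# window measure from scene: white bright pixels
p,d,m=snap('scene'); k=(p.min(2)>200); k[:100]=0;k[180:]=0;k[:,:370]=0;k[:,:].T[430:]=0
n,l,st,c=cv2.connectedComponentsWithStats(k.astype(np.uint8)); i=1+st[1:,4].argmax(); v,u=np.nonzero(l==i)
T=np.array([w(d,m,x,y) for x,y in zip(u,v)]); print('window',len(T),np.median(T,0),T.min(0),T.max(0),cv2.fitLine(T[:,:2].astype(np.float32),cv2.DIST_HUBER,0,.01,.01).ravel())
E
```

```text
[ 0.45100631 -0.24585459  0.22038336] [ 9.42292321e-01  3.34791197e-01  9.63252903e-05 -1.65574927e-04] 0.5748503840574609 5.75 [-0.2667907   0.26805556  0.83612534  1.89168024 -0.22529589  1.07870484
 -0.22892193]
[[[323.05268835 228.34632341]]]
[ 0.45238021 -0.24212584  0.08057183]Traceback (most recent call last):
  File "<stdin>", line 8, in <module>
ValueError: attempt to get argmax of an empty sequence
```

View pics/w1.png

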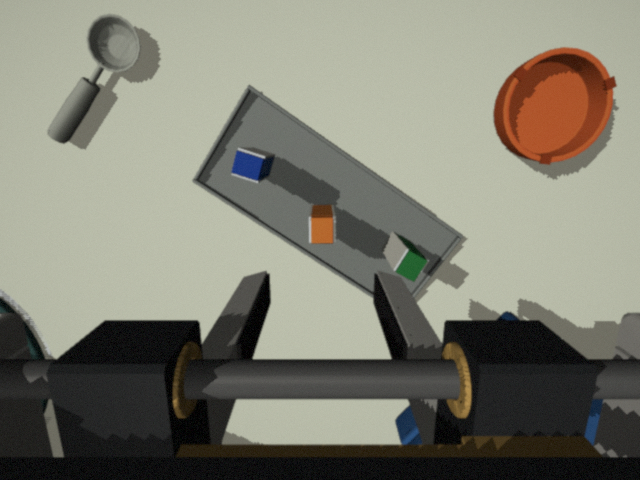

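Wrist view: amber cap at (322,230), 2 px from its predicted place, with white frosted edges left and right, in line with the fingers. A quick numeric refinement of the cap angle and window follows.

```bash
python3 - <<'E'
from h import *
q=np.load('/tmp/wrist.npz'); d=q['d'];m=q
hsv=cv2.cvtColor(q['p'],cv2.COLOR_RGB2HSV); k=(hsv[...,0]<18)&(hsv[...,1]>170)&(hsv[...,2]>170); k[:195]=0;k[255:]=0;k[:,:295]=0;k[:,350:]=0
v,u=np.nonzero(k); P=np.array([w(d,m,x,y,.080) for x,y in zip(u,v)]); D=np.array([w(d,m,x,y) for x,y in zip(u,v)])
print(len(u),u.min(),u.max(),v.min(),v.max(),P.mean(0),np.median(D,0),cv2.minAreaRect(P[:,:2].astype(np.float32)))
q=np.load('/tmp/top.npz');p,d,m=q['p'],q['d'],q
p,d,m=snap('scene'); g=p.min(2); b=g[100:180,370:430]; print(b.max())
k=np.zeros(g.shape,np.uint8); k[100:180,370:430]=b>0.75*b.max()
n,l,st,c=cv2.connectedComponentsWithStats(k); i=1+st[1:,4].argmax(); print(st[i],c[i]); v,u=np.nonzero(l==i)
T=np.array([w(d,m,x,y) for x,y in zip(u,v)]); print('window',len(T),np.median(T,0),T.mean(0),T.min(0),T.max(0))
E
```

```text
462 312 331 219 242 [ 0.44898817 -0.24662434  0.08      ] [ 0.44888785 -0.24668927  0.07932718] ((0.44863301515579224, -0.24692068994045258), (0.02106940746307373, 0.017085496336221695), 39.06694412231445)
181
[389 118  20  37 539] [398.2987013  136.11688312]
window 539 [0.48122159 0.36072001 0.11426212] [0.48310616 0.35776875 0.11596208] [ 0.4570018  -0.43734561  0.06389489] [1.06382693 0.37022095 0.94985402]
```

Emit:
carry_out --pt "-0.1 0 3.5" --pt "-0.1 0 7" --pt "-0.1 0 10.5" --pt "-0.1 0 13.5" --pt "-0.1 0 16" --pt "-0.1 0 18" --pt "-0.1 0 18.8" --pt "-0.1 0 18.8" --pt "-0.1 0 18.8" --yaw '[0,0,0,0,0,0,0,0,0]'

```text
time: 6.8
ee_pos: [0.4502, -0.2479, 0.0333]
ee_rot: [0.943, 0.334, 0.0, 0.0]
ft_force: [-0.1, 0.1, 0.2]
grip_width: 0.573
gripper_force: 0.0
```

Emit:
carry_out --pt "0 0 0" --pt "0 0 0" --pt "0 0 0" --pt "0 0 0" --pt "0 0 0" --pt "0 0 0" --pt "0 0 0" --pt "0 0 0" --yaw '[0,0,0,0,0,0,0,0]' --hand 1 --grip_force 20

```text
time: 7.6
ee_pos: [0.4499, -0.2478, 0.0327]
ee_rot: [0.943, 0.334, 0.0, 0.0]
ft_force: [-0.9, 0.6, 5.6]
grip_width: 0.252
gripper_force: 20.0
```

Emit:
carry_out --pt "0 0 -2" --pt "0 0 -4.5" --pt "0 0 -8" --pt "0 0 -11" --pt "0 0 -14" --pt "0 0 -17" --pt "0 0 -17" --yaw '[0,0,0,0,0,0,0]'

```text
time: 8.3
ee_pos: [0.451, -0.2486, 0.2056]
ee_rot: [0.943, 0.334, 0.002, 0.001]
ft_force: [0.8, -0.0, -2.3]
grip_width: 0.253
gripper_force: 20.0
```

```bash
python3 - <<'E'
from h import *
from scipy.spatial.transform import Rotation as R
p,d,m=snap('wrist','w2'); s=observe(); r=R.from_quat(s['ee_rot']); 
print(s['ee_pos'],s['ft_force'],s['grip_width'])
u=np.array([.2002,-.9797,0]); T=np.array([.4805,.361,0])+.062*u
T[2]=.109; print('shift cm',r.inv().apply(T-s['ee_pos'])*100, T)
y=r.apply([0,1,0]); print('yaw',np.arctan2(y[1],y[0])-np.radians(11.55))
E
```

```text
[ 0.45041461 -0.24790524  0.20364313] [-0.91271536 -0.09449826 -1.64711259] 0.25262484466776497
shift cm [ 37.79859571 -39.92745505   9.46225668] [0.4929124 0.3002586 0.109    ]
yaw -1.0912777903174096
```

View pics/w2.png

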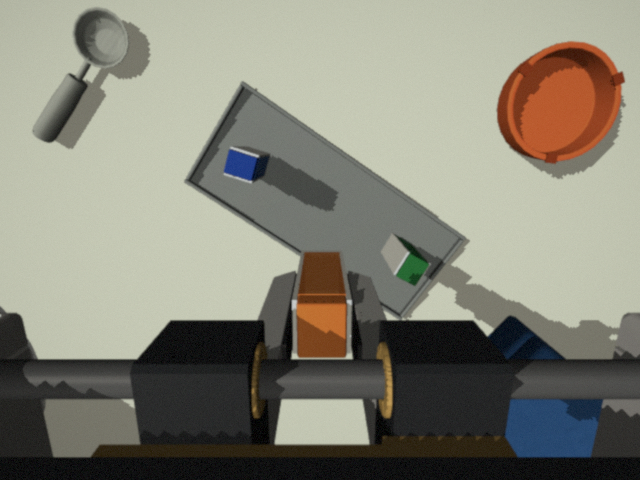

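Wrist view: the cell sits square between the fingers by its white frosted plates (294 and 350, 300), amber face towards the camera. The others are undisturbed.

Emit:
carry_out --pt "1 -1 0" --pt "3 -3 0" --pt "5.5 -5.5 0" --pt "8 -8 0" --pt "10.5 -10.5 0" --pt "13 -13 0" --pt "15.5 -15.5 0" --pt "18 -18 0" --pt "20.5 -20.5 0" --pt "23 -23 0" --pt "25.5 -25.3 0" --pt "28 -27.8 0" --pt "30.5 -30.3 0" --pt "32.5 -32.3 0" --pt "34 -33.8 0" --pt "35.1 -34.8 0" --pt "35.1 -34.8 0" --pt "35.1 -34.8 0" --yaw '[-0.02,-0.08,-0.16,-0.24,-0.32,-0.4,-0.48,-0.56,-0.64,-0.72,-0.8,-0.88,-0.96,-1.03,-1.07,-1.09,-1.09,-1.09]'

```text
time: 10.15
ee_pos: [0.5035, 0.2427, 0.2021]
ee_rot: [0.634, 0.774, -0.0, 0.0]
ft_force: [-0.4, -0.5, -0.7]
grip_width: 0.256
gripper_force: 20.0
```

```bash
python3 - <<'E'
from h import *
from scipy.spatial.transform import Rotation as R
s=observe(); r=R.from_quat(s['ee_rot']); 
print(s['ee_pos'],s['ft_force'],s['grip_width'])
u=np.array([.2002,-.9797,0]); T=np.array([.4805,.361,0])+.062*u
T[2]=.109; print('shift cm',r.inv().apply(T-s['ee_pos'])*100, T)
y=r.apply([0,1,0]); print('yaw',np.arctan2(y[1],y[0])-np.radians(11.55))
E
```

```text
[0.50345691 0.24265632 0.20214309] [-0.35254349 -0.52589141 -0.67987065] 0.2555727319531827
shift cm [5.86205194 0.10573162 9.30986597] [0.4929124 0.3002586 0.109    ]
yaw -0.0033013828901193865
```

Emit:
carry_out --pt "0 0 2.5" --pt "0 0 5" --pt "0 0 7.5" --pt "0 0 9.2" --pt "1.5 0.1 9.3" --pt "3 0.1 9.3" --pt "4.5 0.1 9.3" --pt "5.4 0.1 9.3" --pt "5.8 0.1 9.3" --pt "5.8 0.1 9.3" --pt "5.8 0.1 9.3" --yaw '[0,0,0,0,0,0,0,0,0,0,0]'

```text
time: 11.25
ee_pos: [0.4931, 0.3002, 0.1096]
ee_rot: [0.633, 0.774, -0.0, 0.0]
ft_force: [0.1, -0.0, -1.3]
grip_width: 0.252
gripper_force: 20.0
```

```bash
python3 - <<'E'
from h import *
p,d,m=snap('scene'); c1=p[60:230,330:500,::-1]
p2,d2,m2=snap('wrist'); p3,_,_=snap('top')
c=np.hstack([cv2.resize(c1,(400,400),interpolation=cv2.INTER_CUBIC),cv2.resize(p2[:,80:560,::-1],(400,400))])
cv2.imwrite('pics/f1.png',c)
s=observe(); print(s['ee_pos'],s['ee_rot'],s['ft_force'],s['grip_width'],s['gripper_force'],s['time'])
E
```

```text
[0.49314841 0.3000772  0.10955279] [ 6.33274893e-01  7.73926933e-01 -2.69665572e-05  1.07247082e-04] [-0.27925596  0.23523364 -1.18713072] 0.2540064566865321 19.999857544898987 11.4
```

View pics/f1.png

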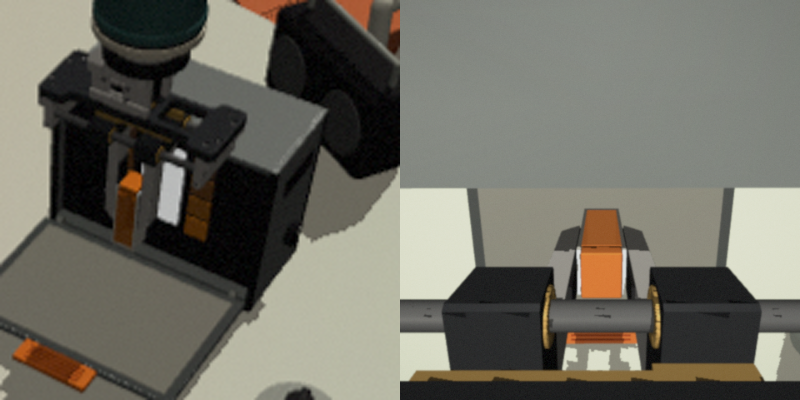

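The cell hangs upright in front of the lit window. In the wrist view it is centred (601) between the panel's edges (478 and 730) and over the tab (602), with no contact force.

```bash
python3 -c "
from plant import ticket
print(ticket.hand_in())"
```

```text
the job is handed in; nothing more can be done
None
```

The drop-front is fully open and the amber cell is held upright by its frosted faces about 6 cm in front of the lit window, centred and square to it; the job is handed in, and no verdict was returned.

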